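Swap mixed-up bicycle parts back into their own trays

TASK

The parts for a bicycle rebuild all lie in the wrong trays: put the sprocket block in the round tray, the hub in the six-sided tray, the handlebar stem in the oblong tray and the pedal in the square tray, each in the middle of its tray and the same way up as now. There is room for only one part in a tray, so park a part on the empty rubber mat to make room, and never lay one down on the bare bench.

Things in the scene. Friction and masses are not known exactly. Their poses are not given: they have to be found in the camera images.
- sprockets_center (a point): Sprocket block, steel, loose, lying on its largest sprocket: four toothed discs one above the other, 72 mm across at the bottom and 54 mm at the fourth, all within the lowest 20 mm; above 22 mm rises a plain round collar 40 mm across. 48 mm high in all, about 0.3 kg. The point is its centre, 24 mm above its underside; z up. Take it by the collar.
- hub_center (a point): Rear wheel hub, loose, standing on end: an aluminium spool with two thin flanges 58 mm across, the upper one ending 50 mm above its underside; above it a dark, round freewheel body 34 mm across up to the top at 88 mm. Stands on a 48 mm foot, about 0.32 kg. The point is its centre, 44 mm above its underside; z up. Take it by the freewheel body.
- stem_center (a point): Handlebar stem, black, loose, lying flat: 97 mm long (x), 36 mm wide (y) over its whole length with flat parallel sides, 40 mm high at one end (upright round clamp, at -x) and 38 mm at the other (round clamp across, at +x), 34 mm high in the middle. About 0.16 kg. The point is the middle of its length and width, 20 mm above its underside; z up.
- pedal_center (a point): Flat bicycle pedal, black with steel studs, loose, lying flat: body 66 mm (x) by 54 mm (y) by 28 mm high, with a steel spindle 14 mm thick standing 24 mm out of its +x end, 90 mm long in all. About 0.2 kg. The point is the middle of the whole length with the spindle (the body reaches from 45 mm behind it to 21 mm ahead of it), 14 mm above its underside; z up.
- tray_round: Fixed tray of blue sheet metal, round, 130 mm across outside, 122 mm inside; floor 3 mm and rim 8 mm above the bench. Origin at its centre, on the bench; z up.
- tray_hex: Fixed tray of blue sheet metal, six-sided, 128 mm across the flats outside, 120 mm inside; floor 3 mm and rim 8 mm above the bench. Origin at its centre, on the bench; z up.
- tray_oblong: Fixed tray of blue sheet metal, oblong, 120 mm (x) by 160 mm (y) outside, walls 4 mm; floor 3 mm and rim 8 mm above the bench. Origin at its centre, on the bench; z up.
- tray_square: Fixed tray of blue sheet metal, square, 128 mm a side outside, 120 mm inside; floor 3 mm and rim 8 mm above the bench. Origin at its centre, on the bench; z up.
- mat: Flat square mat of black rubber, fixed, 130 mm a side, 3 mm thick, empty at the start: the free spot. Origin at its centre, on the bench; z up.
Things that resemble listed ones, but are neither listed nor needed, are in the scene too. Several things look just like the mat: the one meant starts nearest to the robot's base. Leave any purple look-alike of the part that bears pedal_center alone.

How it is judged:
On the way:
1. a part has been parked on the rubber mat and let go (((horizontal distance between sprockets_center and mat below 0.05 m and height (world z) of sprockets_center below 0.032 m and angle between sprockets_center's own z axis and vertical below 0.12 rad and linear speed of sprockets below 0.02 m/s and contact force between the fingers and sprockets below 0.2 N) or (horizontal distance between hub_center and mat below 0.05 m and height (world z) of hub_center below 0.052 m and angle between hub_center's own z axis and vertical below 0.12 rad and linear speed of hub below 0.02 m/s and contact force between the fingers and hub below 0.2 N) or (horizontal distance between stem_center and mat below 0.05 m and height (world z) of stem_center below 0.028 m and angle between stem_center's own z axis and vertical below 0.12 rad and linear speed of stem below 0.02 m/s and contact force between the fingers and stem below 0.2 N) or (horizontal distance between pedal_center and mat below 0.05 m and height (world z) of pedal_center below 0.022 m and angle between pedal_center's own z axis and vertical below 0.12 rad and linear speed of pedal below 0.02 m/s and contact force between the fingers and pedal below 0.2 N))), for 0.2 s.
At the end, for the whole second after the job is handed in: Sprocket block in the round tray, hub in the six-sided tray, stem in the oblong tray, pedal in the square tray: each part's centre within 15 mm of the tray's centre seen from above, resting flat on the tray's floor (within 5 mm in height, tilt under 0.12 rad), let go and at rest (horizontal distance between sprockets_center and tray_round below 0.015 m and height (world z) of sprockets_center below 0.032 m and angle between each of sprockets_center, hub_center, stem_center, pedal_center's own z axis and vertical below 0.12 rad and linear speed of each of sprockets, hub, stem, pedal below 0.02 m/s and contact force between the fingers and sprockets below 0.2 N and horizontal distance between hub_center and tray_hex below 0.015 m and height (world z) of hub_center below 0.052 m and contact force between the fingers and hub below 0.2 N and horizontal distance between stem_center and tray_oblong below 0.015 m and height (world z) of stem_center below 0.028 m and contact force between the fingers and stem below 0.2 N and horizontal distance between pedal_center and tray_square below 0.015 m and height (world z) of pedal_center below 0.022 m and contact force between the fingers and pedal below 0.2 N); the robot touches nothing.
It fails at once if a part is laid down on the bare bench, outside the trays and the mat (centre over 95 mm from the centre of each) ((horizontal distance between sprockets_center and tray_round above 0.095 m and horizontal distance between sprockets_center and tray_square above 0.095 m and horizontal distance between sprockets_center and tray_hex above 0.095 m and horizontal distance between sprockets_center and tray_oblong above 0.095 m and horizontal distance between sprockets_center and mat above 0.095 m and height (world z) of sprockets_center below 0.036 m and linear speed of sprockets below 0.02 m/s and contact force between the fingers and sprockets below 0.2 N) or (horizontal distance between hub_center and tray_round above 0.095 m and horizontal distance between hub_center and tray_square above 0.095 m and horizontal distance between hub_center and tray_hex above 0.095 m and horizontal distance between hub_center and tray_oblong above 0.095 m and horizontal distance between hub_center and mat above 0.095 m and height (world z) of hub_center below 0.056 m and linear speed of hub below 0.02 m/s and contact force between the fingers and hub below 0.2 N) or (horizontal distance between stem_center and tray_round above 0.095 m and horizontal distance between stem_center and tray_square above 0.095 m and horizontal distance between stem_center and tray_hex above 0.095 m and horizontal distance between stem_center and tray_oblong above 0.095 m and horizontal distance between stem_center and mat above 0.095 m and height (world z) of stem_center below 0.032 m and linear speed of stem below 0.02 m/s and contact force between the fingers and stem below 0.2 N) or (horizontal distance between pedal_center and tray_round above 0.095 m and horizontal distance between pedal_center and tray_square above 0.095 m and horizontal distance between pedal_center and tray_hex above 0.095 m and horizontal distance between pedal_center and tray_oblong above 0.095 m and horizontal distance between pedal_center and mat above 0.095 m and height (world z) of pedal_center below 0.026 m and linear speed of pedal below 0.02 m/s and contact force between the fingers and pedal below 0.2 N)).
It also fails if it takes over 138 s, if anything falls off the work surface, if the arm or the gripper's body presses on something with over 40 N, if the wrist force passes 120 N, or if a joint passes its speed limit or range.

ROBOT

A 6-joint arm with a two-finger parallel gripper is mounted at the origin on the work surface. World frame = base frame: x ahead of the robot, y to its left, z up, the work surface at z = 0. Lengths are in m, angles in rad, forces in N, time in s.
With the tool pointing down it reaches from about 0.275 to 0.725 m from the base axis. Payload 15.9 kg.
Tool frame: the origin (TCP) lies at the very end of the fingers, on their centre line; the grasp point (between the pads) lies 19 mm behind it; z points along the fingers, y is the line along which they close (so a half turn about z gives the same grasp; the last joint's range is limited). The gripper opens to 85 mm and grips with 20 to 120 N. Pads are 22 mm wide; open, the fingers measure 114 mm over their backs; the gripper's body (76 mm by 85 mm) begins 54 mm behind the grasp point. The pads swing forward as they close: fully open they stand 13 mm farther back than shut.
Start: joints at [-1.326, 0.213, -0.034, 1.323, 0, 1.571], TCP at [0.121, -0.485, 0.231] pointing down, gripper open.
Joint ranges: [-2.98, 2.98], [-0.74, 1.72], [-1.14, 1.35], [-2.1, 2.04], [-1.57, 1.44], [-3.14, 3.14]. Speed limits (rad/s): [1.89, 1.89, 2.39, 2.57, 3.14, 3.14].

INTERFACE

Orientations are given as [roll, pitch, yaw] about the fixed x, y, z axes, in that order (R = Rz(yaw) Ry(pitch) Rx(roll)).
In Python, from cell import env gives the robot as it stands.
- The arm moves only by the shell command python3 -m crank 'ROWS'. ROWS is JSON, a list that holds one entry, the list of rows, each a list of 7 numbers: the turn, a rotation vector about the world's x, y, z in rad, then the shift along the world's x, y, z in m, then the opening in per cent of the stroke, from 0 (shut) to 100 (fully open). In form: [[[ax, ay, az, dx, dy, dz, gripper], ...]]. A call has 1 to 12 rows; each row shifts and turns the commanded pose from where the row before left it; what a row does not reach is not made up. A row lasts 1/8 s, in which the tool goes at most 62.5 mm and 10.7 degrees, less where a joint would pass 70% of its speed; a pose out of reach is approached as far as the arm can. A call with a gripper value outside its range is refused whole. The fingers move at their own pace and stop on an object; the grip force is fixed at half the most. Time passes only in rows, so rows that do not move let the fingers close. It gives the time, the measured TCP pose, the force, the opening and the grip force at its end, in the units of the state.
- env.sense(): the state, without advancing time (a new reading comes with each control period).
- env.get_image(name): name is "side" or "top"; returns (picture, depth): 480x640x3 uint8, blue, green, red; 480x640 float32, m along the optical axis (not along the pixel's ray), 0 where there is no reading.
- env.camera_model(name): a dict with "mtx" (3x3 intrinsics, pixels), "extrinsics" (4x4, takes a point from world to camera coordinates). Camera axes: x right, y down, z forward; pixel columns grow to the right and rows downward; lengths in m; the calibration is good to about 2 mm. A picture is of the moment at which its call begins. camera_model takes no time and is no camera call.
- env.close_job(): hands the job in; it is judged then, once.
The state is a dict: "t": time; "joints": joint angles; "qvel": joint speeds; "joint_torque": joint torques, N m; "tool_pos": TCP position; "orientation": TCP orientation; "force": force on the tool from outside, world axes, zero at the start; "torque": the same for the moment, N m; "gripper_width": opening from 0.0 (shut) to 1.0 (fully open); "gripper_force": force on a finger pad.
Only numpy, scipy, OpenCV 4.12 (cv2) and the standard library are available. Lean on these libraries where they do the work, as an engineer would, in place of code of your own. Each camera call takes 0.05 s, during which the arm holds its last target. There are 200 camera calls.

## Working session

There is one attempt and no reset: what is moved stays moved. The work goes in short steps, Python scripts to look and compute and a shell command to move; the robot and the scene stay as the last step left them, time stands still between calls to the robot, and variables do not carry over. Pictures are saved under pics/ and viewed, at most 14 in all, crops included, and the job is handed in when it is done.

```bash
ls; mkdir -p pics
python3 - <<'E'
from cell import env
import cv2,numpy as np
for n in("top","side"):
    im,d=env.get_image(n); cv2.imwrite(f"pics/{n}0.png",im); np.save(f"/tmp/{n}_d.npy",d)
    m=env.camera_model(n); print(n,m["mtx"].round(1).tolist(),m["extrinsics"].round(4).tolist())
s=env.sense();print(s["t"],s["tool_pos"],s["orientation"],s["gripper_width"])
E
```

```text
pics
top [[547.9, 0.0, 329.0], [0.0, 547.9, 246.7], [0.0, 0.0, 1.0]] [[-0.0025, -1.0, -0.0023, 0.0328], [-0.9981, 0.0026, -0.0617, 0.4518], [0.0617, 0.0021, -0.9981, 1.2881], [0.0, 0.0, 0.0, 1.0]]
side [[485.8, 0.0, 327.3], [0.0, 485.8, 239.2], [0.0, 0.0, 1.0]] [[-0.9102, -0.4142, 0.0052, 0.4531], [-0.285, 0.617, -0.7336, 0.1461], [0.3006, -0.6692, -0.6796, 1.2963], [0.0, 0.0, 0.0, 1.0]]
0.1 [ 0.12110142 -0.48480873  0.23087212] [-3.14062002e+00  9.89174555e-06  2.44767817e-01] 0.9995804614010058
```

View pics/top0.png

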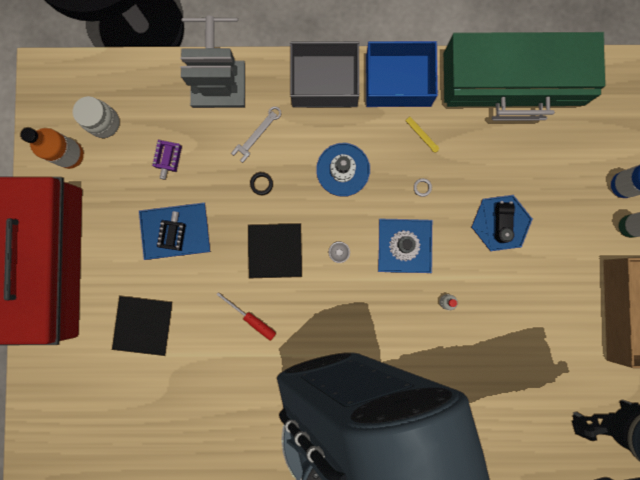

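View pics/side0.png

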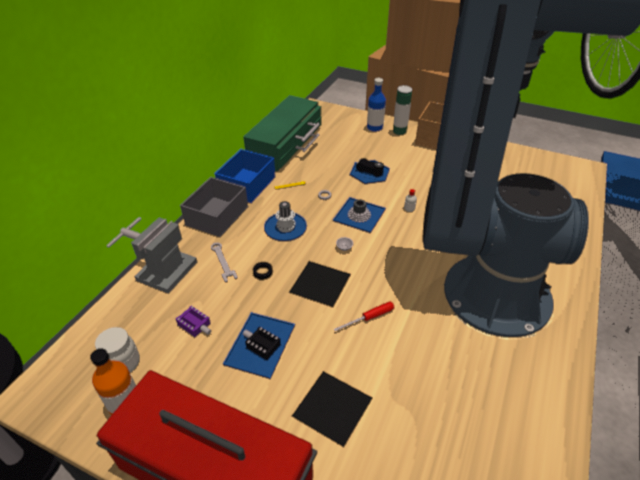

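The top view shows these things:
- **Trays and parts:** the pedal is in the oblong tray (175,231), the hub in the round tray (343,169), the sprockets in the square tray (405,245) and the stem in the hex tray (505,222).
- **Look-alikes:** there is a purple pedal at (167,156), which I will leave alone. The black squares at (275,250) and (142,325) both look like the mat.

Next I measure everything.

```bash
cat > look.py <<'E'
from cell import env
import cv2,numpy as np
def ray(m,uv,z):
    "pixels -> world points on the plane at height z"
    K,E=m["mtx"],m["extrinsics"];R,t=E[:3,:3],E[:3,3];c=-R.T@t
    uv=np.atleast_2d(uv).astype(float);d=(R.T@np.linalg.inv(K)@np.c_[uv,np.ones(len(uv))].T).T
    return (c+d*((z-c[2])/d[:,2])[:,None])[:,:2]
def cloud(m,d):
    K,E=m["mtx"],m["extrinsics"];v,u=np.indices(d.shape)
    p=np.stack([(u-K[0,2])/K[0,0]*d,(v-K[1,2])/K[1,1]*d,d],-1)-E[:3,3]
    return p@E[:3,:3]
def blobs(mask,m,z,amin):
    "outlines on plane z: hull centroid, min-area rectangle"
    out=[]
    for c in cv2.findContours(mask,cv2.RETR_EXTERNAL,cv2.CHAIN_APPROX_NONE)[0]:
        if cv2.contourArea(c)<amin: continue
        w=(ray(m,c[:,0],z)*1000).astype(np.float32);h=cv2.convexHull(w);M=cv2.moments(h)
        r=cv2.minAreaRect(w);out.append((np.array([M["m10"],M["m01"]])/M["m00"],r,c[:,0].mean(0)))
    return out
def rect_axis(r):
    "angle in deg of the long side about world z"
    (c,(a,b),t)=r; return (t if a>b else t+90)
def parts(d,m,boxes):
    "top slab points of each part from depth"
    P=cloud(m,d)*1000
    for n,(x,y,lo,hi,rad) in boxes.items():
        k=(np.hypot(P[...,0]-x,P[...,1]-y)<rad)&(P[...,2]>lo)&(P[...,2]<hi)&(d>0)
        q=P[k].astype(np.float32)
        if len(q)<15: print(n,"few",len(q));continue
        r=cv2.minAreaRect(q[:,:2]);cc=cv2.minEnclosingCircle(q[:,:2])
        print(n,len(q),"mean",q.mean(0).round(1),"rect",np.round(r[0],1),np.round(r[1],1),"axis",round(rect_axis(r),1),"circ",np.round(cc[0],1),round(cc[1],1),"ztop",np.percentile(q[:,2],98).round(1))
E
python3 - <<'E'
from look import *
m=env.camera_model("top");im=cv2.imread("pics/top0.png");d=np.load("/tmp/top_d.npy")
h=cv2.cvtColor(im,cv2.COLOR_BGR2HSV)
blue=cv2.inRange(h,(95,120,60),(120,255,255))
for n,mk,z in(("blue",cv2.morphologyEx(blue,cv2.MORPH_CLOSE,np.ones((3,3))),.008),("black",cv2.inRange(h,(0,0,0),(180,255,45)),.003)):
    for c,r,px in blobs(mk,m,z,500): print(n,px.round(),"hull",c.round(1),"rect",np.round(r[0],1),np.round(r[1],1),"axis",round(rect_axis(r),1),"dist",np.hypot(*c).round())
P=cloud(m,d);print("bench z",P[300,230],P[200,290])
c={k:ray(m,[p],.05)[0]*1000 for k,p in dict(hub=(343,165),spr=(405,245),stem=(505,222),ped=(172,233)).items()}
parts(d,m,{"hub":(*c["hub"],80,100,50),"spr":(*c["spr"],42,60,50),"stem":(*c["stem"],28,60,70),"ped":(*c["ped"],22,45,70),"pedall":(*c["ped"],11,45,70)})
E
```

```text
blue [405. 246.] hull [ 454.2 -149.7] rect [ 454.6 -149.5] [124.3 123.8] axis 88.5 dist 478.0
blue [174. 231.] hull [491.2 402.3] rect [491.3 402.3] [116.5 156.7] axis 97.0 dist 635.0
blue [502. 223.] hull [ 508.9 -381. ] rect [ 508.7 -380.8] [124.9 141. ] axis 157.1 dist 636.0
blue [343. 169.] hull [638.8  -1.7] rect [638.6  -1.2] [122.9 124.1] axis 179.8 dist 639.0
blue [401.  73.] hull [ 874.2 -144.4] rect [ 873.2 -145. ] [171.1 159.2] axis 89.8 dist 886.0
black [609. 424.] hull [  34.3 -624.7] rect [  45.5 -615.3] [149.4 109.9] axis 75.3 dist 626.0
black [361. 419.] hull [ 63.4 -27.4] rect [ 98.2 -34.5] [298.  418.6] axis 124.7 dist 69.0
black [142. 325.] hull [266.7 477.5] rect [266.8 477.6] [124.8 125.1] axis 173.2 dist 547.0
black [274. 250.] hull [444.3 162.6] rect [444.1 162.3] [126.6 122.5] axis 0.4 dist 473.0
black [503. 222.] hull [ 512.7 -386.8] rect [ 509.7 -387.6] [43.9 95.2] axis 176.8 dist 642.0
black [335.  58.] hull [908.1  25.5] rect [889.5  41.9] [154.5 122.5] axis 89.7 dist 908.0
black [462.  84.] hull [ 858.4 -302.7] rect [ 851.4 -288.6] [198.4 114.9] axis 38.8 dist 910.0
black [120.  18.] hull [1011.   530.8] rect [1005.6  560.3] [342.3 116.4] axis 89.8 dist 1142.0
bench z [ 3.25740467e-01  2.68560145e-01 -1.50163281e-05] [5.65891234e-01 1.25655779e-01 2.66987894e-04]Traceback (most recent call last):
  File "<stdin>", line 9, in <module>
  File "look.py", line 30, in parts
    r=cv2.minAreaRect(q[:,:2]);cc=cv2.minEnclosingCircle(q[:,:2])
cv2.error: OpenCV(4.12.0) /io/opencv/modules/imgproc/src/convhull.cpp:143: error: (-215:Assertion failed) total >= 0 && (depth == CV_32F || depth == CV_32S) in function 'convexHull'
```

Run:
```python
import cv2,numpy as np
im=cv2.imread("pics/top0.png")
cr=lambda x,y,s:cv2.resize(im[y-s:y+s,x-s:x+s],(300,290),interpolation=cv2.INTER_CUBIC)
a=np.vstack([np.hstack([cr(343,169,36),cr(405,245,36)]),np.hstack([cr(505,222,36),cr(175,231,40)])])
cv2.imwrite("pics/crops.png",a)
```

```text
(no output)
```

View pics/crops.png

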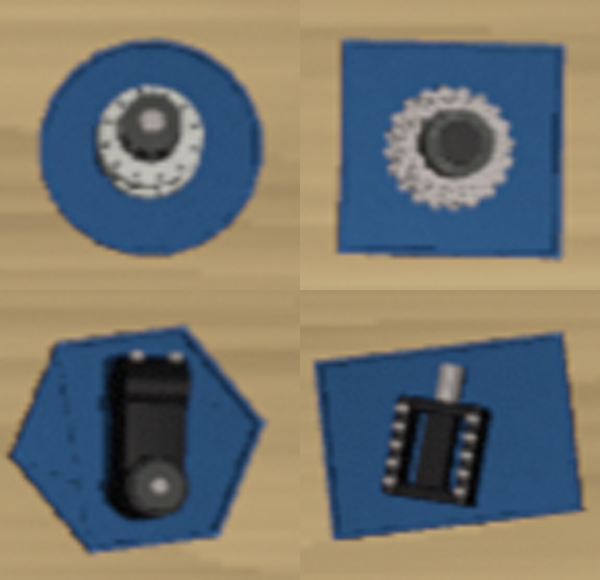

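The crops confirm all four parts in their trays. The stem's upright clamp points toward the robot, and the pedal's spindle points away from it. Now the part poses.

```bash
sed -i 's/r=cv2.minAreaRect(q\[:,:2\]);/xy=np.ascontiguousarray(q[:,:2]);r=cv2.minAreaRect(xy);/; s/minEnclosingCircle(q\[:,:2\])/minEnclosingCircle(xy)/' look.py
python3 - <<'E'
from look import *
m=env.camera_model("top");d=np.load("/tmp/top_d.npy")
c={k:ray(m,[p],.05)[0]*1000 for k,p in dict(hub=(343,165),spr=(405,245),stem=(505,222),ped=(172,233)).items()}
parts(d,m,{"hub":(*c["hub"],80,100,50),"hubfl":(*c["hub"],45,60,50),"spr":(*c["spr"],42,60,50),"sprbase":(*c["spr"],12,60,50),"stem":(*c["stem"],28,60,70),"ped":(*c["ped"],22,45,70),"pedall":(*c["ped"],10,45,70)})
# side view second opinion
ms=env.camera_model("side");ds=np.load("/tmp/side_d.npy")
print("side");parts(ds,ms,{"hub":(*c["hub"],80,100,50),"spr":(*c["spr"],42,60,50),"stem":(*c["stem"],28,60,70),"ped":(*c["ped"],22,45,70)})
E
```

```text
hub 183 mean [636.5  -1.6  89.8] rect [636.7  -1.3] [33.6 33.1] axis 9.4 circ [637.   -1.8] 17.3 ztop 95.4
hubfl 269 mean [633.   -1.3  52.3] rect [637.6  -1.5] [57.  56.1] axis 0.1 circ [637.9  -2.4] 29.3 ztop 57.7
spr 231 mean [ 455.1 -149.1   50.5] rect [ 455.4 -148.8] [37.3 37.7] axis 179.8 circ [ 455.4 -149.3] 20.1 ztop 55.8
sprbase 497 mean [ 454.  -146.6   34.1] rect [ 454.7 -149.5] [63.8 59.6] axis 32.5 circ [ 454.5 -149.5] 33.9 ztop 54.9
stem 635 mean [ 509.3 -381.8   38.3] rect [ 508.4 -382.5] [38.6 96.3] axis 175.5 circ [ 509.  -381.2] 48.6 ztop 46.4
ped 531 mean [482.6 404.9  27.8] rect [492.6 403.5] [56.2 89.8] axis 171.6 circ [489.4 403.3] 48.0 ztop 34.9
pedall 711 mean [483.6 403.3  25. ] rect [490.9 402.4] [116.7 102.2] axis 7.6 circ [483.7 397.3] 68.8 ztop 34.5
side
hub 97 mean [635.2   3.   88.7] rect [638.    0.7] [32.9 34.5] axis 142.1 circ [639.2   1. ] 19.5 ztop 93.5
spr 104 mean [ 454.5 -144.7   49.8] rect [ 454.1 -144.4] [43.6 38.7] axis 74.5 circ [ 458.  -147.5] 24.7 ztop 54.7
stem 218 mean [ 507.3 -376.8   37.5] rect [ 509.3 -380.7] [43.3 97.6] axis 179.4 circ [ 509.3 -375.6] 48.8 ztop 45.7
ped 521 mean [483.2 407.8  27.7] rect [493.  405.4] [55.6 91.9] axis 170.1 circ [490.1 406.5] 49.1 ztop 33.6
```

The parts match their stated sizes and each sits in the middle of its tray. There are two mat candidates, (275,250) at 473 mm from the base and (142,325) at 547 mm. I take the first because it is nearer. Once the arm clears its own occlusion I will check that no third square is hidden beneath it. The plan is hub→mat, sprockets→round, pedal→square, stem→oblong, hub→hex.

```bash
python3 -m crank '[[[0,0,-0.12,0.043,0.04,0,100],[0,0,-0.125,0.043,0.04,0,100],[0,0,0,0.043,0.04,0,100],[0,0,0,0.043,0.04,0,100],[0,0,0,0.043,0.04,0,100],[0,0,0,0.043,0.04,0,100],[0,0,0,0.043,0.04,0,100],[0,0,0,0.043,0.04,0,100],[0,0,0,0.043,0.04,0,100],[0,0,0,0.043,0.04,0,100],[0,0,0,0.043,0.04,0,100],[0,0,0,0.043,0.04,0,100]]]'
python3 - <<'E'
from look import *
im,d=env.get_image("side");cv2.imwrite("pics/side1.png",im)
im2,d=env.get_image("top");cv2.imwrite("pics/b1.png",np.hstack([cv2.resize(im,(400,300)),cv2.resize(im2,(400,300))]))
E
```

```text
t: 1.6
tool_pos: [0.6382, -0.0035, 0.231]
orientation: [3.142, 0.0, -0.0]
force: [0.5, -0.1, 0.8]
gripper_width: 1.0
gripper_force: 0.0
```

View pics/b1.png

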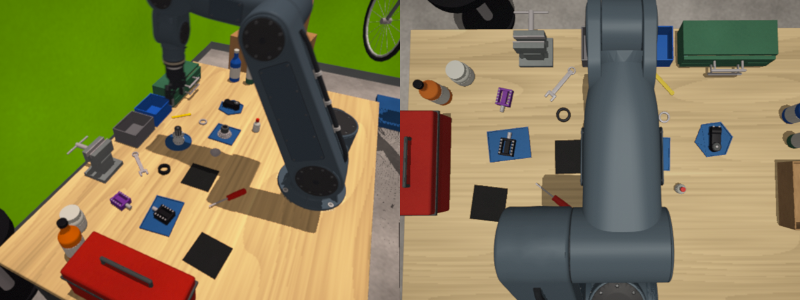

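With the arm moved, the formerly hidden bench (front right in both views) is bare. Only two black squares exist, so the mat is the one at (0.444, 0.1625). Descending on the hub.

```bash
python3 -m crank '[[[0,0,0,-0.001,0.002,-0.04,100],[0,0,0,0,0,-0.04,100],[0,0,0,0,0,-0.04,100],[0,0,0,0,0,-0.03,100],[0,0,0,0,0,-0.021,100],[0,0,0,0,0,0,100],[0,0,0,0,0,0,0],[0,0,0,0,0,0,0],[0,0,0,0,0,0,0],[0,0,0,0,0,0,0],[0,0,0,0,0,0,0],[0,0,0,0,0,0,0]]]'
```

```text
t: 3.2
tool_pos: [0.6368, -0.0029, 0.0613]
orientation: [-3.141, -0.002, -0.0]
force: [-0.5, 0.5, 5.3]
gripper_width: 0.384
gripper_force: 59.0
```

```bash
python3 -m crank '[[[0,0,0,0,0,0.02,0],[0,0,0,0,0,0.04,0],[0,0,0,0,0,0.04,0],[0,0,0,-0.02,0.017,0,0],[0,0,0,-0.035,0.03,0,0],[0,0,0,-0.042,0.035,0,0],[0,0,0,-0.042,0.035,0,0],[0,0,0,-0.034,0.03,0,0],[0,0,0,-0.02,0.017,0,0],[0,0,0,0,0,0,0]]]'
python3 - <<'E'
from look import *
im,d=env.get_image("side");cv2.imwrite("pics/side2.png",cv2.resize(im[120:400,150:450],(600,560)))
E
```

```text
t: 4.45
tool_pos: [0.4485, 0.0776, 0.1608]
orientation: [-3.071, 0.0, 0.124]
force: [-0.1, -1.0, -2.1]
gripper_width: 0.38
gripper_force: 60.0
```

View pics/side2.png

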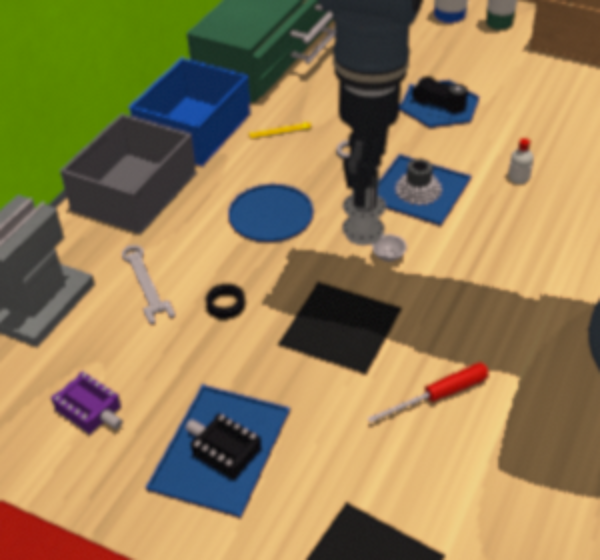

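Run:
```python
from look import *
s=env.sense();print({k:np.round(s[k],3).tolist() for k in("joints","qvel","tool_pos","orientation","joint_torque")})
```

```text
{'joints': [0.122, 0.149, -0.295, 1.127, 0.07, 3.141], 'qvel': [-0.009, 0.021, 0.022, -0.004, -0.002, -0.001], 'tool_pos': [0.449, 0.077, 0.161], 'orientation': [-3.072, -0.0, 0.123], 'joint_torque': [0.701, -63.88, 46.567, 0.384, 0.522, -0.001]}
```

Joint 6 has run into its limit (j6 = j1 + π − yaw), so I need more yaw. I turn first, then read the pose.

```bash
python3 -m crank '[[[0,0,0.15,0,0,0,0],[0,0,0.15,0,0,0,0],[0,0,0.15,0,0,0,0],[0,0,0,0,0,0,0],[0,0,0,0,0,0,0]]]'
```

```text
t: 5.12
tool_pos: [0.4497, 0.0772, 0.1603]
orientation: [-3.072, 0.001, 0.569]
force: [-0.6, -0.8, -2.8]
gripper_width: 0.381
gripper_force: 59.9
```

```bash
python3 -m crank '[[[-0.0585,-0.0375,0,0,0,0,0],[0,0,0,-0.002,0.02,0,0],[0,0,0,-0.002,0.035,0,0],[0,0,0,-0.002,0.03,0,0],[0,0,0,0,0,0,0],[0,0,0,0,0,0,0]]]'
```

```text
t: 5.88
tool_pos: [0.4434, 0.162, 0.1603]
orientation: [-3.141, 0.001, 0.572]
force: [-0.3, -1.0, -2.3]
gripper_width: 0.381
gripper_force: 60.3
```

```bash
python3 -m crank '[[[0,0,0,0,0,-0.03,0],[0,0,0,0,0,-0.035,0],[0,0,0,0,0,-0.02,0],[0,0,0,0,0,-0.008,0],[0,0,0,0,0,-0.005,0],[0,0,0,0,0,0,0]]]'
python3 -m crank '[[[0,0,0,0,0,0,100],[0,0,0,0,0,0,100],[0,0,0,0,0,0,100],[0,0,0,0,0,0,100],[0,0,0,0,0,0.02,100],[0,0,0,0,0,0.04,100],[0,0,0,0,0,0.05,100],[0,0,0,0,0,0.04,100]]]'
```

```text
t: 6.62
tool_pos: [0.4437, 0.1623, 0.0627]
orientation: [-3.141, 0.0, 0.572]
force: [0.0, -0.5, -2.6]
gripper_width: 0.379
gripper_force: 60.4
t: 7.62
tool_pos: [0.4434, 0.1624, 0.2144]
orientation: [-3.141, -0.0, 0.573]
force: [0.9, 0.9, -0.8]
gripper_width: 0.997
gripper_force: 0.0
```

```bash
python3 -m crank '[[[0,0,0,0.001,-0.03,0,100],[0,0,0,0.001,-0.04,0,100],[0,0,0,0.002,-0.045,0,100],[0,0,0,0.002,-0.045,0,100],[0,0,0,0.002,-0.045,0,100],[0,0,0,0.0016,-0.045,0,100],[0,0,0,0.001,-0.0376,0,100],[0,0,0,0.001,-0.024,0,100],[0,0,0,0,0,0,100],[0,0,0,0,0,0,100]]]'
python3 - <<'E'
from look import *
im,d=env.get_image("side");m=env.camera_model("side")
cv2.imwrite("pics/s3.png",cv2.resize(im[120:400,150:450],(600,560)))
parts(d,m,{"hub":(444,162,80,100,50),"spr":(455,-149,42,60,40)})
E
```

```text
t: 8.88
tool_pos: [0.4549, -0.1488, 0.2123]
orientation: [-3.141, 0.001, 0.573]
force: [-0.4, 0.7, -0.3]
gripper_width: 0.998
gripper_force: 0.0
hub 133 mean [442.6 168.1  89. ] rect [443.9 165.4] [31.1 35.6] axis 115.2 circ [443.  164.1] 18.7 ztop 94.2
spr 107 mean [ 454.4 -145.3   49.2] rect [ 455.6 -146.7] [37.6 41.4] axis 163.8 circ [ 457.5 -146.3] 23.4 ztop 53.7
```

View pics/s3.png

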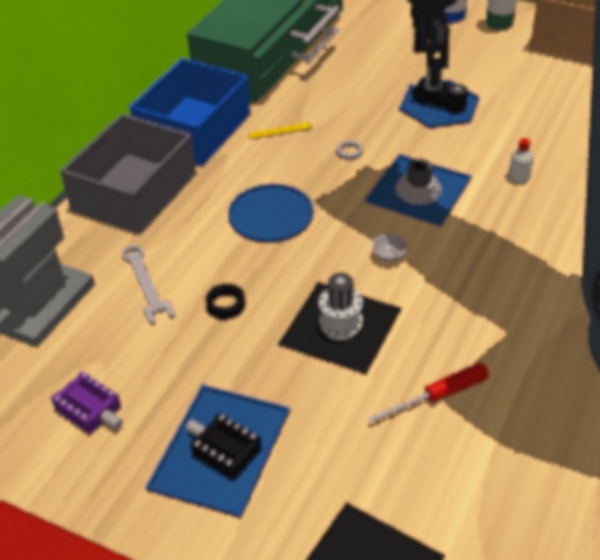

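The hub stands upright on the mat, near crop pixel (340,310), at about (0.443,0.163). Now the sprocket grasp.

```bash
python3 -m crank '[[[0,0,0,0,0,-0.04,100],[0,0,0,0,0,-0.045,100],[0,0,0,0,0,-0.045,100],[0,0,0,0,0,-0.034,100],[0,0,0,0,0,-0.02,100],[0,0,0,0,0,0,100],[0,0,0,0,0,0,0],[0,0,0,0,0,0,0],[0,0,0,0,0,0,0],[0,0,0,0,0,0,0],[0,0,0,0,0,0,0],[0,0,0,0,0,0,0]]]'
python3 -m crank '[[[0,0,0,0,0,0.02,0],[0,0,0,0,0,0.04,0],[0,0,0,0,0,0.04,0],[0,0,0,0,0,0,0],[0,0,0,0,0,0,0]]]'
```

```text
t: 10.42
tool_pos: [0.4555, -0.1493, 0.0295]
orientation: [3.141, -0.0, 0.573]
force: [-3.7, 2.5, 14.6]
gripper_width: 0.445
gripper_force: 58.7
t: 11.05
tool_pos: [0.4546, -0.1491, 0.1278]
orientation: [-3.14, 0.001, 0.573]
force: [-0.9, 1.0, -2.9]
gripper_width: 0.447
gripper_force: 61.6
```

```bash
python3 -m crank '[[[0,0,0,0.02,0.016,0,0],[0,0,0,0.032,0.025,0,0],[0,0,0,0.04,0.032,0,0],[0,0,0,0.04,0.032,0,0],[0,0,0,0.032,0.026,0,0],[0,0,0,0.02,0.016,0,0],[0,0,0,0,0,0,0],[0,0,0,0,0,0,0]]]'
```

```text
t: 12.05
tool_pos: [0.638, -0.0025, 0.1271]
orientation: [-3.14, 0.003, 0.573]
force: [1.0, 0.2, -3.3]
gripper_width: 0.444
gripper_force: 61.6
```

```bash
python3 -m crank '[[[0,0,0,0.001,0.001,-0.03,0],[0,0,0,0,0,-0.035,0],[0,0,0,0,0,-0.02,0],[0,0,0,0,0,-0.008,0],[0,0,0,0,0,-0.005,0],[0,0,0,0,0,0,0]]]'
python3 -m crank '[[[0,0,0,0,0,-0.001,0],[0,0,0,0,0,0,100],[0,0,0,0,0,0,100],[0,0,0,0,0,0,100],[0,0,0,0,0,0,100],[0,0,0,0,0,0.02,100],[0,0,0,0,0,0.04,100],[0,0,0,0,0,0.05,100],[0,0,0,0,0,0.04,100]]]'
```

```text
t: 12.8
tool_pos: [0.6401, -0.0014, 0.0308]
orientation: [-3.141, 0.0, 0.573]
force: [-1.1, -0.0, -3.2]
gripper_width: 0.445
gripper_force: 61.6
t: 13.92
tool_pos: [0.6401, -0.0012, 0.1815]
orientation: [-3.142, -0.0, 0.573]
force: [0.2, -0.3, 0.2]
gripper_width: 0.999
gripper_force: 0.0
```

```bash
python3 -m crank '[[[0,0,0.17,-0.01,0.029,0,100],[0,0,0.17,-0.01,0.029,0,100],[0,0,0.17,-0.01,0.029,0,100],[0,0,0.17,-0.01,0.029,0,100],[0,0,0.17,-0.01,0.029,0,100],[0,0,0.17,-0.01,0.029,0,100],[0,0,0.17,-0.01,0.029,0,100],[0,0,0.17,-0.01,0.029,0,100],[0,0,0.17,-0.011,0.029,0,100],[0,0,0.17,-0.011,0.029,0,100],[0,0,0.17,-0.011,0.029,0,100],[0,0,0.17,-0.011,0.029,0,100]]]'
python3 -m crank '[[[0,0,0.17,-0.012,0.029,0,100],[0,0,0.17,-0.012,0.028,0,100],[0,0,0.037,0,0,0,100],[0,0,0,0,0,0,100],[0,0,0,0,0,0,100]]]'
python3 - <<'E'
from look import *
im,d=env.get_image("top");m=env.camera_model("top")
parts(d,m,{"spr":(639,-2,42,60,40),"sprall":(639,-2,15,60,50),"hub":(444,162,80,100,50),"ped":(490,403,22,45,60)})
ds=env.get_image("side")[1];parts(ds,env.camera_model("side"),{"spr":(639,-2,42,60,40)})
print(env.sense()["joints"].round(2))
E
```

```text
t: 15.42
tool_pos: [0.5155, 0.3477, 0.1794]
orientation: [-3.141, 0.001, 2.618]
force: [0.7, 0.6, -0.5]
gripper_width: 0.999
gripper_force: 0.0
t: 16.05
tool_pos: [0.4924, 0.403, 0.1794]
orientation: [-3.141, 0.001, 2.987]
force: [-0.2, -0.5, -0.3]
gripper_width: 1.001
gripper_force: 0.0
spr 235 mean [639.2  -1.3  50.4] rect [639.6  -1.5] [39.8 37.4] axis 0.2 circ [640.   -1.6] 20.6 ztop 55.7
sprall 444 mean [ 6.361e+02 -6.000e-01  3.670e+01] rect [639.7  -1.3] [61.3 57.1] axis 9.0 circ [6.387e+02 3.000e-01] 31.8 ztop 55.1
hub 186 mean [443.  163.3  90.1] rect [442.4 163.6] [31.4 32.1] axis 91.0 circ [443.1 163.8] 17.5 ztop 95.0
ped 396 mean [474.5 402.7  28.1] rect [492.1 402.8] [55.3 89.4] axis 171.2 circ [488.8 403. ] 48.0 ztop 35.0
spr 113 mean [638.5   3.1  49.7] rect [639.5   2.6] [36.3 44.2] axis 118.1 circ [637.5   2.3] 23.2 ztop 55.2
[ 0.69  0.51  0.27  1.32 -0.    0.84]
```

The sprockets are centred in the round tray, 1 mm off. Descending on the pedal.

```bash
python3 -m crank '[[[0,0,0,0,0,-0.04,100],[0,0,0,0,0,-0.045,100],[0,0,0,0,0,-0.04,100],[0,0,0,0,0,-0.03,100],[0,0,0,0,0,-0.017,100],[0,0,0,0,0,0,100],[0,0,0,0,0,0,0],[0,0,0,0,0,0,0],[0,0,0,0,0,0,0],[0,0,0,0,0,0,0],[0,0,0,0,0,0,0]]]'
python3 -m crank '[[[0,0,0,0,0,0.02,0],[0,0,0,0,0,0.04,0],[0,0,0,0,0,0.05,0],[0,0,0,0,0,0.03,0],[0,0,0,0,0,0,0],[0,0,0,0,0,0,0]]]'
```

```text
t: 17.52
tool_pos: [0.4927, 0.4043, 0.009]
orientation: [3.141, 0.003, 2.99]
force: [-1.0, -2.0, 8.6]
gripper_width: 0.62
gripper_force: 63.8
t: 18.27
tool_pos: [0.4917, 0.4036, 0.1467]
orientation: [-3.14, 0.0, 2.99]
force: [-0.3, -0.5, -2.0]
gripper_width: 0.619
gripper_force: 63.7
```

```bash
python3 -m crank '[[[0,0,0,-0.001,-0.02,0,0],[0,0,0,-0.002,-0.035,0,0],[0,0,0,-0.003,-0.045,0,0],[0,0,0.03,-0.003,-0.05,0,0],[0,0,0.03,-0.004,-0.055,0,0],[0,0,0.03,-0.004,-0.055,0,0],[0,0,0.03,-0.004,-0.055,0,0],[0,0,0,-0.004,-0.055,0,0],[0,0,0,-0.004,-0.055,0,0],[0,0,0,-0.003,-0.05,0,0],[0,0,0,-0.003,-0.04,0,0],[0,0,0,-0.002,-0.028,0,0]]]'
python3 -m crank '[[[0,0,0,0,-0.01,0,0],[0,0,0,0,0,0,0],[0,0,0,0,0,0,0],[0,0,0,0,0,0,0]]]'
python3 - <<'E'
from look import *
im,d=env.get_image("side");cv2.imwrite("pics/s4.png",cv2.resize(im[100:300,250:490],(720,600)))
E
```

```text
t: 19.77
tool_pos: [0.4538, -0.1407, 0.1461]
orientation: [-3.141, -0.001, 3.109]
force: [-0.0, 1.2, -2.2]
gripper_width: 0.616
gripper_force: 63.6
t: 20.27
tool_pos: [0.455, -0.1484, 0.1473]
orientation: [-3.141, 0.001, 3.111]
force: [-0.1, 0.5, -1.6]
gripper_width: 0.614
gripper_force: 63.6
```

View pics/s4.png

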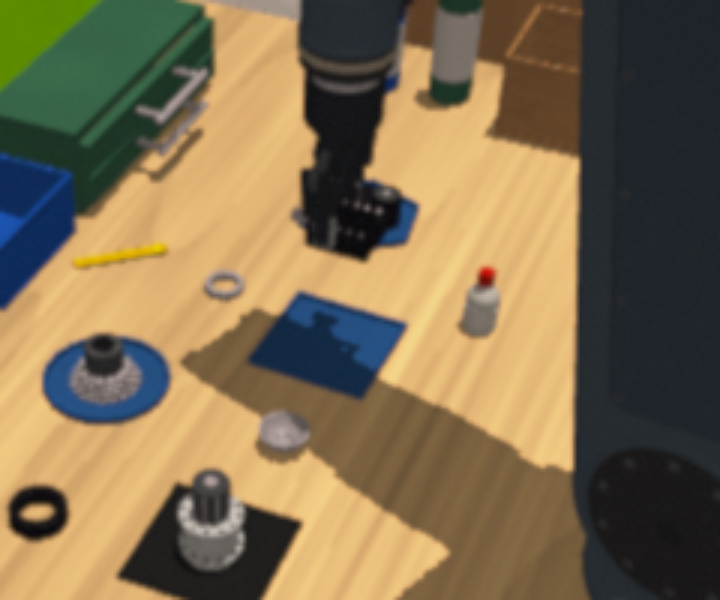

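The pedal hangs level in the grip over the empty square tray (crop pixel about (330,340)). Lowering it.

```bash
python3 -m crank '[[[0,0,0,0,0,-0.03,0],[0,0,0,0,0,-0.045,0],[0,0,0,0,0,-0.035,0],[0,0,0,0,0,-0.016,0],[0,0,0,0,0,-0.008,0],[0,0,0,0,0,-0.004,0],[0,0,0,0,0,0,0],[0,0,0,0,0,0,0]]]'
```

```text
t: 21.32
tool_pos: [0.4554, -0.1494, 0.01]
orientation: [-3.141, 0.002, 3.11]
force: [0.6, 0.2, -2.3]
gripper_width: 0.62
gripper_force: 63.6
```

```bash
python3 -m crank '[[[0,0,0,0,0,0,100],[0,0,0,0,0,0,100],[0,0,0,0,0,0,100],[0,0,0,0,0,0,100],[0,0,0,0,0,0.02,100],[0,0,0,0,0,0.04,100],[0,0,0,0,0,0.05,100],[0,0,0,0,0,0.04,100],[0,0,0,0,0,0,100]]]'
python3 -m crank '[[[0,0,-0.03,0.006,-0.025,0,100],[0,0,0,0.009,-0.04,0,100],[0,0,0,0.011,-0.045,0,100],[0,0,0,0.011,-0.045,0,100],[0,0,0,0.009,-0.04,0,100],[0,0,0,0.007,-0.037,0,100],[0,0,0,0,0,0,100],[0,0,0,0,0,0,100]]]'
python3 - <<'E'
from look import *
im,d=env.get_image("top");m=env.camera_model("top");cv2.imwrite("pics/t5.png",im[120:360,130:570])
parts(d,m,{"ped":(454,-150,22,45,60),"stem":(509,-382,28,60,70)})
s,ds=env.get_image("side");parts(ds,env.camera_model("side"),{"ped":(454,-150,22,45,60),"stem":(509,-382,28,60,70)})
E
```

```text
t: 22.45
tool_pos: [0.4566, -0.1498, 0.1621]
orientation: [-3.139, 0.006, 3.11]
force: [-0.6, 0.7, -0.3]
gripper_width: 1.003
gripper_force: 0.0
t: 23.45
tool_pos: [0.5076, -0.3806, 0.1583]
orientation: [3.141, -0.0, 3.08]
force: [0.5, 0.9, -1.0]
gripper_width: 1.001
gripper_force: 0.0
ped 512 mean [ 445.7 -148.9   28.1] rect [ 455.9 -148.5] [54.2 87.8] axis 179.7 circ [ 452.4 -148.4] 47.8 ztop 34.9
stem 387 mean [ 491.7 -380.5   39.2] rect [ 508.7 -382. ] [36.4 96.5] axis 178.4 circ [ 508.9 -378.9] 48.7 ztop 47.9
ped 260 mean [ 446.1 -146.1   27.3] rect [ 455.6 -147.1] [58.3 90.9] axis 177.7 circ [ 453.5 -146.1] 47.5 ztop 33.3
stem 218 mean [ 506.6 -376.9   37.6] rect [ 508.1 -382.6] [46.8 97.5] axis 173.3 circ [ 509.1 -379.1] 49.3 ztop 45.6
```

View pics/t5.png

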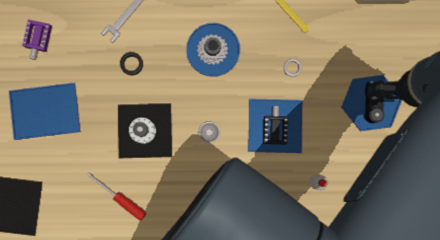

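The pedal sits centred in the square tray (crop pixel (276,126)), about 2 mm off. Now grasping the stem.

```bash
python3 -m crank '[[[0,0,0,0.001,-0.001,-0.035,100],[0,0,0,0,0,-0.045,100],[0,0,0,0,0,-0.037,100],[0,0,0,0,0,-0.02,100],[0,0,0,0,0,-0.01,100],[0,0,0,0,0,0,100],[0,0,0,0,0,0,0],[0,0,0,0,0,0,0],[0,0,0,0,0,0,0],[0,0,0,0,0,0,0],[0,0,0,0,0,0,0],[0,0,0,0,0,0,0]]]'
python3 -m crank '[[[0,0,0,0,0,0.02,0],[0,0,0,0,0,0.04,0],[0,0,0,0,0,0.05,0],[0,0,0,0,0,0.03,0],[0,0,0,0,0,0,0],[0,0,0,0,0,0,0]]]'
```

```text
t: 25.05
tool_pos: [0.5094, -0.3826, 0.0132]
orientation: [-3.14, 0.002, 3.08]
force: [-1.1, 0.5, 7.5]
gripper_width: 0.411
gripper_force: 60.8
t: 25.8
tool_pos: [0.5086, -0.382, 0.1513]
orientation: [3.142, -0.0, 3.08]
force: [-1.3, -0.7, -1.9]
gripper_width: 0.411
gripper_force: 60.2
```

```bash
python3 -m crank '[[[0,0,0,0,0.02,0,0],[0,0,0,-0.001,0.035,0,0],[0,0,0,-0.001,0.045,0,0],[0,0,0.03,-0.001,0.05,0,0],[0,0,0.03,-0.001,0.055,0,0],[0,0,0.03,-0.001,0.055,0,0],[0,0,0.03,-0.001,0.055,0,0],[0,0,0.03,-0.001,0.055,0,0],[0,0,0.03,-0.001,0.055,0,0],[0,0,0,-0.002,0.055,0,0],[0,0,0,-0.002,0.055,0,0],[0,0,0,-0.002,0.055,0,0]]]'
python3 -m crank '[[[0,0,0,-0.001,0.055,0,0],[0,0,0,-0.001,0.05,0,0],[0,0,0,-0.001,0.045,0,0],[0,0,0,0,0.03,0,0],[0,0,0,0,0.014,0,0],[0,0,0,0,0,0,0],[0,0,0,0,0,0,0],[0,0,0,0,0,0,0]]]'
```

```text
t: 27.3
tool_pos: [0.4938, 0.2092, 0.1509]
orientation: [-3.14, -0.001, -3.023]
force: [1.6, -0.8, -2.2]
gripper_width: 0.409
gripper_force: 60.1
t: 28.3
tool_pos: [0.4922, 0.4008, 0.1525]
orientation: [-3.141, 0.001, -3.024]
force: [0.3, 0.1, -1.5]
gripper_width: 0.417
gripper_force: 60.2
```

```bash
python3 -m crank '[[[0,0,0,-0.001,0.001,-0.03,0],[0,0,0,0,0,-0.045,0],[0,0,0,0,0,-0.035,0],[0,0,0,0,0,-0.016,0],[0,0,0,0,0,-0.008,0],[0,0,0,0,0,-0.005,0],[0,0,0,0,0,0,0],[0,0,0,0,0,0,0]]]'
python3 -m crank '[[[0,0,0,0,0,0,100],[0,0,0,0,0,0,100],[0,0,0,0,0,0,100],[0,0,0,0,0,0,100],[0,0,0,0,0,0.02,100],[0,0,0,0,0,0.04,100],[0,0,0,0,0,0.05,100],[0,0,0,0,0,0.05,100],[0,0,0,0,0,0.03,100],[0,0,0,0,0,0,100]]]'
```

```text
t: 29.3
tool_pos: [0.4914, 0.4031, 0.0141]
orientation: [-3.142, 0.002, -3.023]
force: [0.4, -0.2, -1.2]
gripper_width: 0.411
gripper_force: 60.3
t: 30.55
tool_pos: [0.4919, 0.4035, 0.2059]
orientation: [3.14, 0.004, -3.023]
force: [0.8, -0.2, -0.4]
gripper_width: 1.002
gripper_force: 0.0
```

```bash
python3 -m crank '[[[0,0,0,-0.006,-0.025,0,100],[0,0,0,-0.008,-0.04,0,100],[0,0,0,-0.009,-0.045,0,100],[0,0,0,-0.009,-0.045,0,100],[0,0,0,-0.008,-0.04,0,100],[0,0,0,-0.006,-0.03,0,100],[0,0,0,-0.003,-0.015,0,100],[0,0,0,0,0,0,100],[0,0,0,0,0,0,100]]]'
python3 - <<'E'
from look import *
im,d=env.get_image("top");m=env.camera_model("top")
s,ds=env.get_image("side");ms=env.camera_model("side")
b={"stem":(491,402,28,60,70),"ped":(454,-150,22,45,60),"hub":(443,163,80,95,35)}
parts(d,m,b);parts(ds,ms,b)
cv2.imwrite("pics/b6.png",np.hstack([cv2.resize(im[130:350,130:400],(400,326)),cv2.resize(s[150:400,180:487],(400,326))]))
E
```

```text
t: 31.68
tool_pos: [0.4421, 0.1635, 0.2031]
orientation: [-3.141, 0.001, -3.023]
force: [-0.3, -0.6, 0.1]
gripper_width: 1.002
gripper_force: 0.0
stem few 0
ped 514 mean [ 445.7 -148.7   28.1] rect [ 455.6 -149.1] [54.1 88.7] axis 178.3 circ [ 452.3 -148.7] 47.7 ztop 34.4
hub few 0
stem 555 mean [488.7 406.8  38.4] rect [490.6 404.1] [97.  38.2] axis 8.3 circ [490.8 404.4] 49.0 ztop 45.7
ped 273 mean [ 445.  -145.5   27.3] rect [ 453.8 -145.7] [60.6 87.4] axis 178.1 circ [ 451.1 -147.1] 46.4 ztop 33.2
hub 129 mean [442.5 167.8  89. ] rect [443.4 166.4] [31.2 36.3] axis 115.2 circ [444.5 166.6] 18.5 ztop 93.8
```

View pics/b6.png

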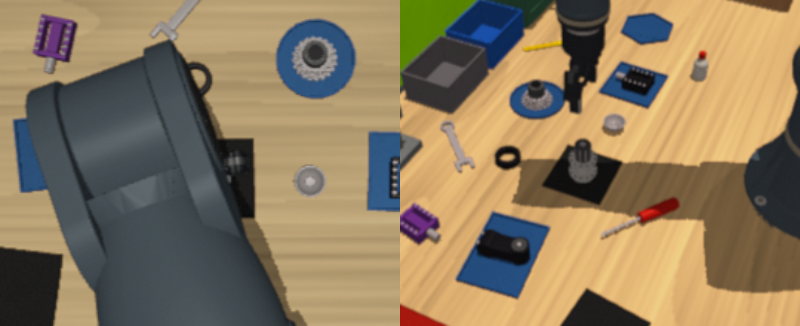

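The stem lies centred in the oblong tray, and the hub still stands on the mat under the gripper. Grasping the hub and re-measuring the now empty hex tray.

```bash
python3 -m crank '[[[0,0,0,0.001,0,-0.035,100],[0,0,0,0,0,-0.045,100],[0,0,0,0,0,-0.035,100],[0,0,0,0,0,-0.018,100],[0,0,0,0,0,-0.009,100],[0,0,0,0,0,0,100],[0,0,0,0,0,0,0],[0,0,0,0,0,0,0],[0,0,0,0,0,0,0],[0,0,0,0,0,0,0],[0,0,0,0,0,0,0],[0,0,0,0,0,0,0]]]'
python3 -m crank '[[[0,0,0,0,0,0.02,0],[0,0,0,0,0,0.04,0],[0,0,0,0,0,0.04,0],[0,0,0,0,0,0,0],[0,0,0,0,0,0,0]]]'
python3 - <<'E'
from look import *
im,d=env.get_image("top");m=env.camera_model("top")
blue=cv2.inRange(cv2.cvtColor(im,cv2.COLOR_BGR2HSV),(95,120,60),(120,255,255))
for c,r,px in blobs(blue,m,.008,500): print(px.round(),c.round(1),np.round(r[1]))
E
```

```text
t: 33.28
tool_pos: [0.4434, 0.163, 0.0619]
orientation: [-3.141, 0.002, -3.023]
force: [-1.5, 1.7, 6.0]
gripper_width: 0.384
gripper_force: 58.9
t: 33.9
tool_pos: [0.4426, 0.1626, 0.1606]
orientation: [-3.141, 0.0, -3.023]
force: [-0.7, 0.3, -3.6]
gripper_width: 0.383
gripper_force: 60.3
[405. 246.] [ 454.2 -149.7] [124. 124.]
[153. 235.] [482.2 451.2] [116.  65.]
[502. 223.] [ 508.9 -381.1] [125. 141.]
[343. 169.] [639.   -1.5] [123. 124.]
[400.  73.] [ 874.2 -144.3] [171. 159.]
```

```bash
python3 -m crank '[[[0,0,0,0.002,-0.02,0,0],[0,0,0,0.004,-0.035,0,0],[0,0,0,0.005,-0.045,0,0],[0,0,0,0.006,-0.05,0,0],[0,0,0,0.007,-0.055,0,0],[0,0,0,0.007,-0.055,0,0],[0,0,0,0.007,-0.055,0,0],[0,0,0,0.007,-0.055,0,0],[0,0,0,0.007,-0.055,0,0],[0,0,0,0.006,-0.05,0,0],[0,0,0,0.005,-0.04,0,0],[0,0,0,0.003,-0.028,0,0]]]'
python3 -m crank '[[[0,0,0,0,0,0,0],[0,0,0,0,0,0,0],[0,0,0,0,0,0,0]]]'
```

```text
t: 35.45
tool_pos: [0.5082, -0.3817, 0.1594]
orientation: [3.141, -0.001, -3.024]
force: [0.5, 0.8, -2.7]
gripper_width: 0.377
gripper_force: 60.3
t: 35.83
tool_pos: [0.5089, -0.3794, 0.161]
orientation: [-3.141, 0.0, -3.023]
force: [-0.7, 0.1, -3.7]
gripper_width: 0.382
gripper_force: 60.5
```

```bash
python3 -m crank '[[[0,0,0,0,-0.001,-0.03,0],[0,0,0,0,0,-0.035,0],[0,0,0,0,0,-0.02,0],[0,0,0,0,0,-0.009,0],[0,0,0,0,0,-0.005,0],[0,0,0,0,0,0,0],[0,0,0,0,0,0,0]]]'
python3 -m crank '[[[0,0,0,0,0,0,100],[0,0,0,0,0,0,100],[0,0,0,0,0,0,100],[0,0,0,0,0,0,100],[0,0,0,0,0,0.02,100],[0,0,0,0,0,0.04,100],[0,0,0,0,0,0.05,100],[0,0,0,0,0,0.05,100],[0,0,0,-0.05,0,0,100],[0,0,0,-0.05,0,0,100],[0,0,0,-0.05,0,0,100],[0,0,0,0,0,0,100]]]'
python3 -m crank '[[[0,0,0,-0.04,-0.01,0,100],[0,0,0,-0.04,-0.01,0,100],[0,0,0,-0.04,-0.01,0,100],[0,0,0,0,0,0,100],[0,0,0,0,0,0,100]]]'
python3 - <<'E'
from look import *
im,d=env.get_image("top");m=env.camera_model("top")
s,ds=env.get_image("side");ms=env.camera_model("side")
b={"spr":(639,-2,42,60,40),"hub":(509,-381,80,100,40),"hubfl":(509,-381,45,60,50),"stem":(491,402,28,60,70),"ped":(454,-150,22,45,60)}
parts(d,m,b);parts(ds,ms,b)
cv2.imwrite("pics/b7.png",np.hstack([cv2.resize(im[130:380,100:570],(400,213)),cv2.resize(s[80:400,180:487],(400,417))[:213]]) if 0 else im[130:380,100:570])
print(env.sense()["force"].round(1))
E
```

```text
t: 36.7
tool_pos: [0.5094, -0.3815, 0.0631]
orientation: [-3.14, 0.002, -3.023]
force: [-0.1, -0.1, -2.7]
gripper_width: 0.383
gripper_force: 60.6
t: 38.2
tool_pos: [0.3564, -0.3812, 0.223]
orientation: [-3.14, 0.001, -3.026]
force: [0.8, -0.6, 0.4]
gripper_width: 1.001
gripper_force: 0.0
t: 38.83
tool_pos: [0.2397, -0.4114, 0.2224]
orientation: [-3.141, 0.001, -3.023]
force: [0.3, 0.6, -0.7]
gripper_width: 0.999
gripper_force: 0.0
spr 232 mean [639.4  -1.3  50.5] rect [639.5  -1.1] [38.4 38.2] axis 41.6 circ [639.9  -1.5] 20.5 ztop 55.8
hub 197 mean [ 509.7 -378.7   89.7] rect [ 510.  -379.4] [33.6 32.9] axis 9.3 circ [ 510.4 -379. ] 17.9 ztop 94.5
hubfl 253 mean [ 507.5 -372.5   52.3] rect [ 509.1 -377.6] [56.3 53.3] axis 17.9 circ [ 510.7 -379.3] 29.3 ztop 57.6
stem 631 mean [490.3 401.1  38.4] rect [489.8 402.1] [95.  38.5] axis 7.8 circ [490.8 402.5] 48.8 ztop 46.4
ped 515 mean [ 445.3 -148.8   28. ] rect [ 455.8 -148.8] [53.9 88.2] axis 178.6 circ [ 452.3 -149.4] 47.5 ztop 34.5
spr 114 mean [638.5   3.2  49.6] rect [6.406e+02 5.000e-01] [36.2 45.5] axis 118.0 circ [642.1   1.5] 23.4 ztop 55.3
hub 70 mean [ 508.6 -374.4   88.6] rect [ 510.1 -378. ] [30.9 35.4] axis 111.7 circ [ 509.4 -377.8] 18.5 ztop 93.8
hubfl 88 mean [ 506.3 -369.1   52.6] rect [ 506.4 -370.8] [55.1 48.6] axis 20.9 circ [ 508.5 -376.2] 30.4 ztop 59.3
stem 568 mean [488.5 406.7  38.2] rect [490.5 404.9] [96.9 40.8] axis 6.3 circ [491.2 402.4] 49.0 ztop 46.1
ped 268 mean [ 445.7 -145.1   27.5] rect [ 455.5 -147.2] [59.7 89.9] axis 176.2 circ [ 453.5 -148.1] 47.1 ztop 33.3
[0.1 0.1 0.8]
```

View pics/b7.png

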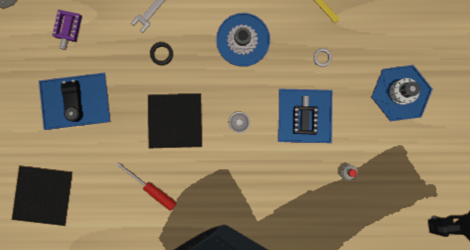

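The top view shows all four parts in their own trays: stem (71,101), sprockets (242,38), pedal (306,118) and hub (405,91). Each is within about 3 mm of its tray's centre and upright, the mat is empty and the arm is clear. Handing in.

```bash
python3 -c "
from cell import env
print(env.close_job())"
```

```text
the job is handed in; nothing more can be done
None
```

All four parts are in their trays, upright and within about 3 mm of centre by the last camera measurement, after parking the hub on the mat; I handed the job in at about 39 s, and no verdict came back.

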